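# Release the parcel scale and weigh a parcel

## Robot

A 6-joint arm with a two-finger parallel gripper is mounted at the origin on the work surface. World frame = base frame: x ahead of the robot, y to its left, z up, the work surface at z = 0. Lengths are in m, angles in degrees, forces in N, time in s.
With the tool pointing down it reaches from about 0.35 to 0.875 m from the base axis. Payload 4.2 kg.
Tool frame: the origin (TCP) lies on the front face of the gripper's body, between the roots of the fingers; the fingertips stand finger_overhang ahead of it and the grasp point (between the pads) lies 51 mm ahead of it (finger_overhang is the distance from the TCP to the fingertips, in m); z points along the fingers, y is the line along which they close (so a half turn about z gives the same grasp; the last joint's range is limited). The gripper opens to 87 mm and grips with 3 to 60 N. Pads are 19 mm wide; open, the fingers measure 117 mm over their backs; the gripper's body (75 mm by 190 mm) begins 51 mm behind the grasp point.
Start: joints at [88.041, 22.042, 0.453, 0, -68.411, -14.817], TCP at [0.18, 0.598, 0.292] pointing down, gripper open.
Joint ranges: [-179.83, 179.83], [-69.29, 118.12], [-61.27, 80.66], [-181.25, 117.63], [-171.15, -9.14], [-177.46, 177.46]. Speed limits (degrees/s): [159.86, 159.86, 180, 180, 180, 180].

## Interface

Orientations are given as a 3x3 rotation matrix whose columns are the frame's x, y, z axes.
In Python, from station import sense, capture, camera_model, finish_job, finger_overhang gives the robot as it stands. The module is installed in compiled form; this text tells all that it offers.
- The arm moves only by the tool jog_arm, never from a script. Its argument "rows" is a list that holds one entry, the list of rows, each a list of 4 numbers: the shift along the tool's x, y, z in m, then the turn about the tool's z in rad. A call has 1 to 20 rows; each row shifts and turns the commanded pose from where the row before left it, along the tool's axes as they then stand; what a row does not reach is not made up. A row lasts 1/8 s, in which the tool goes at most 62.5 mm and 10.7 degrees, less where a joint would pass 70% of its speed; a pose out of reach is approached as far as the arm can. A call is refused whole if a number of a shift passes 0.0625 or a number of a turn 0.188, either way. A call with a gripper value outside its range is refused whole. "claw" is the opening, from 0 (shut) to 1 (fully open), set as the call begins (left out, the last holds). The fingers move at their own pace and stop on an object; the grip force is fixed at half the most. Time passes only in rows, so rows that do not move let the fingers close. It gives the time, the measured TCP pose, the force, the opening and the grip force at its end, in the units of the state.
- sense(): the state, without advancing time (a new reading comes with each control period).
- capture(name): name is "side" or "top"; returns the picture (420x560x3 uint8, red, green, blue); there is no depth.
- camera_model(name): a dict with "fovy" (degrees; the focal length in pixels is half the picture's height over the tangent of half this angle, whatever the lens; pixels are square), "cx", "cy" (the principal point, pixels), "eye" and "rotation" of the camera in the world. Camera axes: x right, y down, z forward; pixel columns grow to the right and rows downward; lengths in m; the calibration is good to about 2 mm. A picture is of the moment at which its call begins. camera_model takes no time and is no camera call.
- finish_job(): hands the job in; it is judged then, once.
The state is a dict: "time_s": time; "joints": joint angles; "joint_velocities": joint speeds; "effort": joint torques, N m; "tcp_pos": TCP position; "ee_rot": TCP orientation; "wrist_force": force on the tool from outside, world axes, zero at the start; "moment": the same for the moment, N m; "gripper_width": opening from 0.0 (shut) to 1.0 (fully open); "gripper_force": force on a finger pad.
Only numpy, scipy, OpenCV 4.12 (cv2) and the standard library are available. Lean on these libraries where they do the work, as an engineer would, in place of code of your own. Each camera call takes 0.05 s, during which the arm holds its last target. There are 200 camera calls.

## Task

Release the desk scale by sliding its transport lock grip all the way along its track to the end stop. Then put the small cardboard parcel gently, lying flat, in the middle of the weighing plate so that the plate sinks under it, and let go. Leave the book, the pen pot and the paperweight where they are.

Things in the scene. Friction and masses are not known exactly. Their poses are not given: they have to be found in the camera images.
- scale: Grey desk scale, standing fast on the desk: housing 230 (x) by 250 (y) by 40 mm high. Origin at the centre of its underside; z up, its -x side is the front with the lock track, roughly facing the robot. The straight track lies on the housing's top (40 mm above the desk) at x = -90 mm in this frame and runs along y; a dark end stop block 16 mm high (30 by 12 mm) stands at its +y end, y = 70 to 83 mm. The housing's top behind the grip (-y side) is free.
- lock_grip (a point): Centre of the black ribbed lock grip, an upright block 24 (across the track) by 50 (along the track) by 36 mm high, its top 81 mm above the desk. It slides along the scale's +y. A flat metal tongue 40 mm wide and 9 mm thick runs from its foot to +x, under the weighing plate, and holds the plate up until the grip is within about 6 mm of the end of its travel.
- lock (a joint): Travel of the lock grip along the scale's +y in m: 0 = fully locked (grip centre at y = -45 mm in the scale's frame), 0.09 = against the end stop, released (y = +45 mm). It starts somewhere from 0 to 0.025; it needs about 4 N to slide and stays where it is left.
- plate_mid (a point): Centre of the top face of the bright steel weighing plate, 150 (scale x) by 210 (scale y) by 6 mm, 35 mm behind (+x of) the scale's origin and 66 mm above the desk when unloaded. Axes as the scale's.
- plate (a joint): How far the plate has sunk, in m: 0 = up, 0.008 = bottom. Its spring gives about 1 mm for each 0.7 N once released; the parcel alone sinks it 3 to 6 mm.
- parcel_mid (a point): Centre of the cardboard parcel, a closed box 150 (its x) by 55 (its y) by 50 mm high with a strip of tape along its length, 0.26 to 0.46 kg, lying flat on the desk to the left or right of the scale. The centre is 25 mm above its underside.
- parcel: The same parcel; origin at the centre of its underside, x along its length, z up.
- book: Bystander: hardback book lying flat, 190 by 130 by 30 mm, on the other side of the scale. Origin at the centre of its underside.
- penpot: Bystander: dark wooden cup, 76 mm across, 95 mm high. Origin at the centre of its underside.
- paperweight: Bystander: rounded brown paperweight, 90 mm across, 48 mm high. Origin at the centre of its underside.

How it is judged (in metres and radians):
On the way, in this order (a step that is already met when the one before it is completed fails the run):
1. the lock grip is at its end stop (within 4 mm) (value of joint lock above 0.086 m), for 0.1 s.
2. the parcel lies on the plate and the plate has sunk under it (value of joint plate above 0.0015 m and horizontal distance between parcel_mid and plate_mid below 0.03 m and contact force between parcel and scale above 1 N), for 0.2 s.
At the end, for the whole second after the job is handed in: The lock grip is within 4 mm of its end stop; the parcel lies flat (within 0.1 rad) and still on the weighing plate with its centre within 30 mm of the plate's centre, and the plate has sunk at least 1.5 mm under it (value of joint lock above 0.086 m and value of joint plate above 0.0015 m and horizontal distance between parcel_mid and plate_mid below 0.03 m and z of parcel_mid in the frame of plate_mid below 0.03 m and angle between parcel_mid's own z axis and vertical below 0.1 rad and linear speed of parcel below 0.02 m/s); the robot touches nothing.
It fails at once if the parcel is dropped: it moves faster than 0.45 m/s while its underside is less than 30 mm above the plate (horizontal distance between parcel_mid and plate_mid below 0.1 m and z of parcel_mid in the frame of plate_mid below 0.055 m and linear speed of parcel above 0.45 m/s).
It fails at once if the parcel is pressed hard on the scale (over 40 N) (contact force between parcel and scale above 40 N).
It fails at once if the book is moved by over 30 mm (distance of book from where it was at the start of the episode above 0.03 m).
It fails at once if the pen pot is moved by over 30 mm or tipped (distance of penpot from where it was at the start of the episode above 0.03 m or angle between penpot's own z axis and vertical above 0.5 rad).
It fails at once if the paperweight is moved by over 30 mm (distance of paperweight from where it was at the start of the episode above 0.03 m).
It also fails if it takes over 61 s, if anything falls off the work surface, if the arm or the gripper's body presses on something with over 40 N, if the wrist force passes 120 N, or if a joint passes its speed limit or range.

## Working session

There is one attempt and no reset: what is moved stays moved. The work goes in short steps, Python scripts to look and compute and a tool call to move; the robot and the scene stay as the last step left them, time stands still between calls to the robot, and variables do not carry over. Pictures are saved under pics/ and viewed, at most 10 in all, crops included, and the job is handed in when it is done.

Besides the shell and the picture viewer there is one more tool, called after "Emit:" by a JSON object that holds its "method" and its "body". jog_arm: Moves the arm, as the interface text tells. Its arguments: {"type":"object","properties":{"rows":{"type":"array"},"claw":{"type":"number"}},"required":["rows"]}

```bash
mkdir -p pics
python3 - <<'E'
from station import *
import cv2, numpy as np
for n in("top","side"):
    im=capture(n); cv2.imwrite(f"pics/{n}0.png",im[:,:,::-1]); print(n,camera_model(n))
s=sense(); print(s, finger_overhang if not callable(finger_overhang) else finger_overhang())
E
```

```text
top {'fovy': 47.93046727443056, 'cx': 288.6832043255667, 'cy': 219.5360357938857, 'eye': array([ 0.36244915, -0.0133271 ,  1.33970982]), 'rotation': array([[ 0.01561802, -0.9848485 ,  0.17271223],
       [-0.9998692 , -0.01465725,  0.00683684],
       [-0.00420176, -0.17279641, -0.9849486 ]])}
side {'fovy': 54.26196768010084, 'cx': 282.2154793466459, 'cy': 207.46959707167244, 'eye': array([ 0.12380041, -0.68281837,  0.71117773]), 'rotation': array([[ 0.82685197, -0.32875274,  0.45633043],
       [-0.56229858, -0.50004954,  0.65861275],
       [ 0.01166708, -0.8011692 , -0.59832415]])}
{'time_s': 0.1, 'joints': array([ 8.80430378e+01,  2.20867276e+01,  3.90629303e-01, -2.55041017e-02,
       -6.84122584e+01, -1.48152030e+01]), 'joint_velocities': array([-0.07497853, -0.08642153,  0.25977839,  0.17716742, -0.028166  ,
       -0.09262205]), 'effort': array([-1.61645439e-04, -3.91689706e+01,  1.87937272e+01,  4.23198670e+00,
        1.34657309e-02, -7.65658001e-05]), 'tcp_pos': array([0.18022968, 0.59804671, 0.2912851 ]), 'ee_rot': array([[ 9.57412433e-01, -2.88723406e-01, -4.78245906e-04],
       [-2.88723790e-01, -9.57410599e-01, -1.87590880e-03],
       [ 8.37410775e-05,  1.93409937e-03, -9.99998126e-01]]), 'wrist_force': array([ 0.26959814,  0.02950263, -0.47719032]), 'moment': array([-0.02478872,  0.01275533,  0.03613804]), 'gripper_force': 0.0, 'gripper_width': 1.0004606434611074} 0.0697
```

View pics/top0.png

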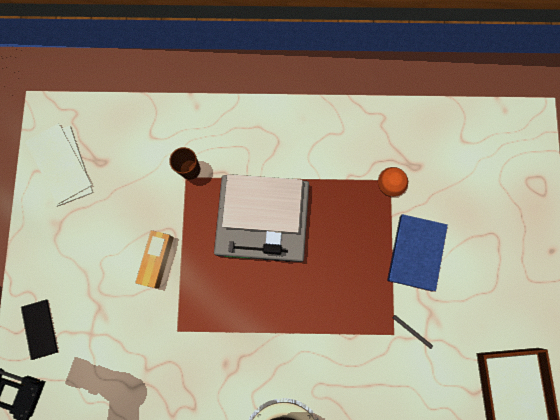

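View pics/side0.png

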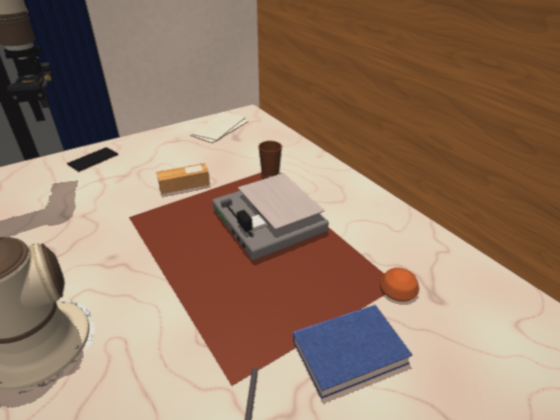

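The top view shows the scale at about (262,220), with the grip near (275,249) and the end stop near (231,246). The parcel is near (155,260), the pen pot at (185,163), the book at (418,252) and the paperweight at (393,181). The side view agrees with this layout.

```bash
cat > h.py <<'E'
import numpy as np, cv2
from station import camera_model
def ray(n,u,v):
    c=camera_model(n); f=210/np.tan(np.radians(c["fovy"]/2))
    return c["eye"], c["rotation"]@np.array([(u-c["cx"])/f,(v-c["cy"])/f,1])
def onz(n,u,v,z):
    e,d=ray(n,u,v); return (e+d*(z-e[2])/d[2])
def proj(n,p):
    c=camera_model(n); f=210/np.tan(np.radians(c["fovy"]/2))
    q=c["rotation"].T@(np.array(p)-c["eye"]); return q[:2]/q[2]*f+[c["cx"],c["cy"]]
def rect(n,mask,z):
    """min-area rectangle of the largest blob, its outline cast on the plane z"""
    cs,_=cv2.findContours(mask.astype(np.uint8),cv2.RETR_EXTERNAL,cv2.CHAIN_APPROX_NONE)
    c=max(cs,key=cv2.contourArea)[:,0]
    p=np.array([onz(n,u,v,z)[:2] for u,v in c],np.float32)
    return cv2.minAreaRect(p*1000), c.min(0), c.max(0)
E
python3 - <<'E'
from h import *
im=cv2.imread("pics/top0.png")
cv2.imwrite("pics/crop0.png",cv2.resize(im[140:290,130:320],None,fx=4,fy=4,interpolation=cv2.INTER_CUBIC))
hsv=cv2.cvtColor(im,cv2.COLOR_BGR2HSV)
for u,v in [(150,270),(168,260),(155,245),(178,260),(262,200),(222,200),(300,250),(275,250),(232,246),(150,220)]: print(u,v,hsv[v,u])
H,S,V=cv2.split(hsv)
roi=np.zeros_like(H);roi[220:300,125:185]=1
print("parcel",rect("top",(H>9)&(H<22)&(S>100)&(roi>0),.05))
roi[:]=0;roi[165:270,205:315]=1
print("plate",rect("top",(V>165)&(S<80)&(roi>0),.066))
E
```

```text
150 270 [ 22 150 207]
168 260 [ 16  61 163]
155 245 [ 40  26 212]
178 260 [ 28  34 205]
262 200 [ 15  36 211]
222 200 [ 17  31 131]
300 250 [ 20  35 133]
275 250 [20 23 33]
232 246 [11 28 74]
150 220 [ 25  38 209]
parcel (((474.0094909667969, 360.94891357421875), (66.17009735107422, 149.68637084960938), 77.33051300048828), array([136, 231], dtype=int32), array([172, 287], dtype=int32))
plate (((628.3847045898438, 69.56431579589844), (222.0834197998047, 287.90399169921875), 0.8234111666679382), array([211, 165], dtype=int32), array([314, 244], dtype=int32))
```

View pics/crop0.png

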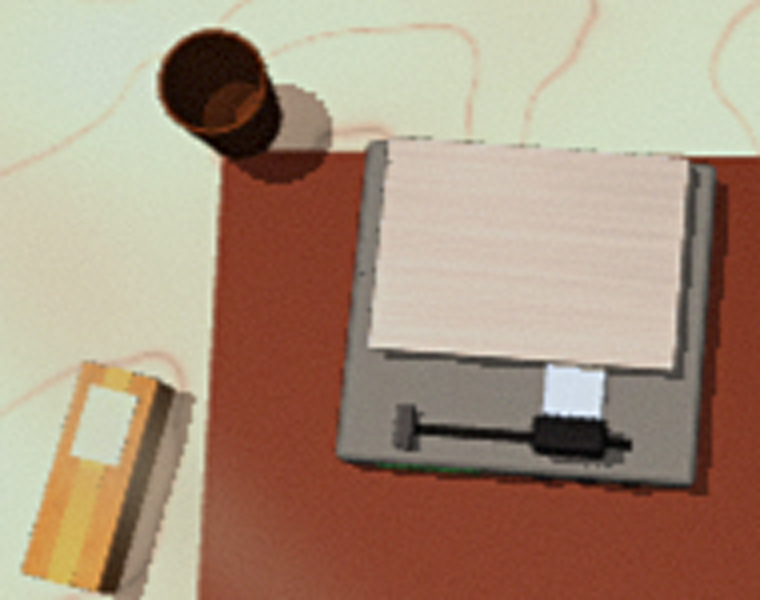

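The zoomed crop shows the plate corners at about (227,175), (302.5,180), (298,232) and (222.5,227). The grip covers (264–282, 244–254), the end stop is near (231,246), and the parcel's lit top lies left of its dark side face. I'll refine these with tighter masks.

Run:
```python
from h import *
im=cv2.imread("pics/top0.png"); hsv=cv2.cvtColor(im,cv2.COLOR_BGR2HSV).astype(int)
H,S,V=cv2.split(hsv)
P=np.array([onz("top",u,v,.066)[:2] for u,v in [(227,174.75),(302.5,179.75),(298,232),(222.5,226.75)]])
print("plate corners",P.round(3).tolist(),"sides",[round(np.linalg.norm(P[i]-P[i-1]),3) for i in range(4)])
pm=P.mean(0); yd=(P[0]-P[1]+P[3]-P[2]); yd/=np.linalg.norm(yd); xd=np.array([yd[1],-yd[0]])
print("plate mid",pm,"yaw",np.degrees(np.arctan2(xd[1],xd[0])),"scale",pm-.035*xd)
sc=pm-.035*xd
# housing top corners predicted vs seen (crop px -> px)
print("housing seen",[(onz("top",130+u/4,140+v/4,.04)[:2]-sc)@np.c_[xd,yd] for u,v in [(372,142),(713,168),(693,485),(340,458)]])
print("stop", (onz("top",130+404/4,140+426/4,.056)[:2]-sc)@np.c_[xd,yd])
for u,v in [(538,417),(607,420)]: print("grip back top corner",(onz("top",130+u/4,140+v/4,.081)[:2]-sc)@np.c_[xd,yd])
roi=np.zeros(H.shape,bool);roi[225:300,130:178]=1
m=roi&((S>85)&(V>150)); m=cv2.morphologyEx(m.astype(np.uint8),cv2.MORPH_CLOSE,np.ones((9,9)))
print("parcel top",rect("top",m,.05))
roi[:]=0;roi[140:185,160:202]=1
e,a,b=rect("top",roi&(V<70),.095);print("pot",e,a,b)
# side view
im=cv2.imread("pics/side0.png")
cv2.imwrite("pics/crop1.png",cv2.resize(im[140:270,145:335],None,fx=4,fy=4,interpolation=cv2.INTER_CUBIC))
X=lambda x,y,z:np.r_[sc+x*xd+y*yd,z]
for n in("top","side"): print(n,"plate corners pred",[ (proj(n,X(.035+a*.075,b*.105,.066))).round(1).tolist() for a in(-1,1) for b in(-1,1)])
```

```text
plate corners [[0.71, 0.169], [0.699, -0.041], [0.552, -0.03], [0.563, 0.176]] sides [np.float64(0.147), np.float64(0.211), np.float64(0.147), np.float64(0.207)]
plate mid [0.6308079  0.06842955] yaw -3.117482944861216 scale [0.59585969 0.07033298]
housing seen [array([0.11235847, 0.12023741]), array([ 0.11006356, -0.12255755]), array([-0.11484941, -0.12294198]), array([-0.11321608,  0.12113397])]
stop [-0.08977548  0.07693316]
grip back top corner [-0.08019404 -0.01552984]
grip back top corner [-0.07899817 -0.06181483]
parcel top (((475.243896484375, 367.75567626953125), (54.111968994140625, 150.2674560546875), 77.16856384277344), array([135, 231], dtype=int32), array([168, 287], dtype=int32))
pot ((743.2818603515625, 288.72735595703125), (65.65584564208984, 63.093170166015625), 2.880089282989502) [171 148] [194 171]
top plate corners pred [[298.7, 232.6], [222.0, 227.3], [302.3, 179.3], [227.0, 174.2]]
side plate corners pred [[273.8, 228.4], [236.3, 187.1], [323.4, 209.9], [282.0, 173.0]]
```

View pics/crop1.png

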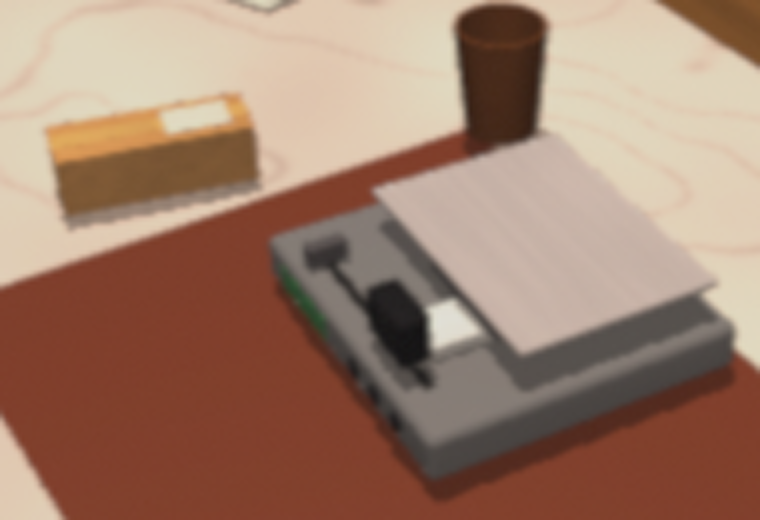

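The side view matches the prediction to within 2 px, so the scale is at (0.595, 0.070), yaw −3.1°. The grip is at scale y ≈ −39 mm, and the parcel is at (0.475, 0.367) with its long axis at −12.8°. I'll move above the free housing behind the grip with the claw shut.

Emit:
{"method": "jog_arm", "body": {"rows": [[[0,0,0,-0.12],[0,0,0,-0.12],[0.0252,0.0446,0,0],[0.0252,0.0446,0,0],[0.0252,0.0446,0,0],[0.0252,0.0446,0,0],[0.0252,0.0446,0,0],[0.0252,0.0446,0,0],[0.0252,0.0446,0,0],[0.0252,0.0446,0,0],[0.0252,0.0446,0,0],[0.0252,0.0446,0,0],[0.0252,0.0446,0,0],[0.0252,0.0446,0,0],[0.0252,0.0446,0,0],[0.0252,0.0446,0,0],[0,0,0,0],[0,0,0,0]]], "claw": 0}}

```text
time_s: 2.35
tcp_pos: [0.4993, -0.0438, 0.2917]
ee_rot: [[0.999, -0.054, -0.001], [-0.054, -0.999, 0.0], [-0.001, -0.0, -1.0]]
wrist_force: [0.4, -0.0, -0.2]
gripper_width: 0.005
gripper_force: 0.0
```

Emit:
{"method": "jog_arm", "body": {"rows": [[[0,0,0.04,0],[0,0,0.04,0],[0,0,0.04,0],[0,0,0.03,0],[0,0,0.015,0],[0,0,0,0],[0,0,0,0]]]}}

```text
time_s: 3.22
tcp_pos: [0.5001, -0.0429, 0.1282]
ee_rot: [[0.999, -0.051, 0.002], [-0.051, -0.999, 0.0], [0.002, -0.0, -1.0]]
wrist_force: [-0.0, 0.5, -0.2]
gripper_width: 0.008
gripper_force: 0.0
```

Run:
```python
from station import *
import cv2
im=capture("side")[:,:,::-1]; cv2.imwrite("pics/side1.png",cv2.resize(im[120:280,145:335],None,fx=4,fy=3.7,interpolation=cv2.INTER_CUBIC)); print(sense()["wrist_force"])
```

```text
[ 0.87101096  1.06586638 -0.1421564 ]
```

View pics/side1.png

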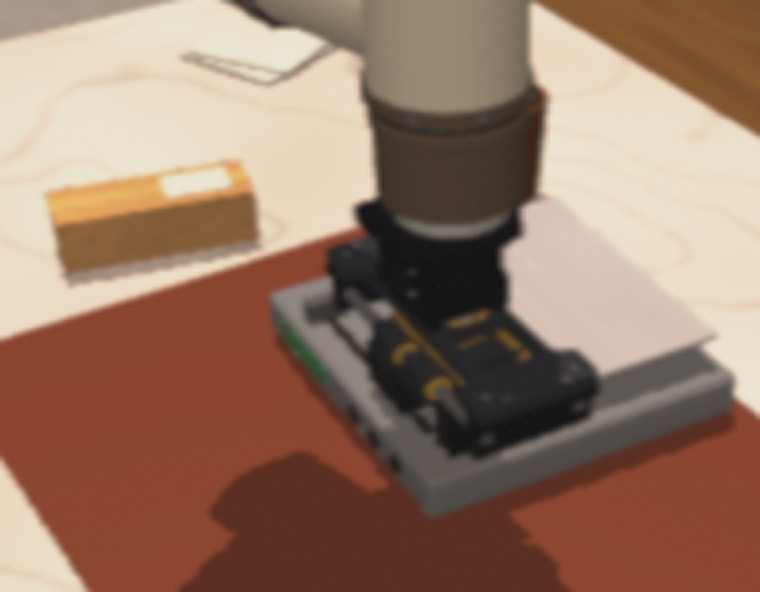

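The side view shows the closed gripper over the housing behind the grip, with its body clear of the plate and grip and no contact force. I'll push along scale +y, which is tool −y.

Emit:
{"method": "jog_arm", "body": {"rows": [[[0,-0.01,0.004,0],[0,-0.015,0,0],[0,-0.015,0,0],[0,-0.01,0,0],[0,-0.01,0,0],[0,-0.01,0,0],[0,-0.01,0,0],[0,-0.01,0,0],[0,-0.01,0,0],[0,-0.005,0,0],[0,0,0,0],[0,0,0,0]]]}}

```text
time_s: 4.78
tcp_pos: [0.5047, 0.0613, 0.1229]
ee_rot: [[0.999, -0.053, -0.001], [-0.053, -0.999, 0.0], [-0.001, -0.0, -1.0]]
wrist_force: [-0.4, -0.5, 0.4]
gripper_width: 0.004
gripper_force: 0.0
```

Emit:
{"method": "jog_arm", "body": {"rows": [[[0,-0.006,0,0],[0,-0.006,0,0],[0,-0.004,0,0]]]}}

```text
time_s: 5.15
tcp_pos: [0.5055, 0.077, 0.123]
ee_rot: [[0.999, -0.053, -0.002], [-0.053, -0.999, -0.001], [-0.002, 0.001, -1.0]]
wrist_force: [-0.4, -4.6, 0.3]
gripper_width: 0.006
gripper_force: 2.0
```

Emit:
{"method": "jog_arm", "body": {"rows": [[[0,-0.002,0,0],[0,0,0,0]]]}}

```text
time_s: 5.4
tcp_pos: [0.5057, 0.0791, 0.123]
ee_rot: [[0.999, -0.053, -0.001], [-0.053, -0.999, -0.0], [-0.001, 0.0, -1.0]]
wrist_force: [-0.9, -2.4, -0.8]
gripper_width: 0.003
gripper_force: 1.2
```

Emit:
{"method": "jog_arm", "body": {"rows": [[[0,-0.002,0,0],[0,0,0,0]]]}}

```text
time_s: 5.65
tcp_pos: [0.5059, 0.081, 0.123]
ee_rot: [[0.999, -0.053, -0.001], [-0.053, -0.999, -0.0], [-0.001, 0.0, -1.0]]
wrist_force: [-1.6, -3.0, -0.8]
gripper_width: 0.006
gripper_force: 1.5
```

Emit:
{"method": "jog_arm", "body": {"rows": [[[0,-0.002,0,0],[0,-0.001,0,0]]]}}

```text
time_s: 5.9
tcp_pos: [0.5061, 0.084, 0.123]
ee_rot: [[0.999, -0.053, -0.001], [-0.053, -0.999, -0.0], [-0.001, 0.0, -1.0]]
wrist_force: [-2.7, -3.9, -1.5]
gripper_width: 0.003
gripper_force: 1.8
```

Emit:
{"method": "jog_arm", "body": {"rows": [[[0,-0.002,0,0],[0,0,0,0]]]}}

```text
time_s: 6.15
tcp_pos: [0.5062, 0.0856, 0.1231]
ee_rot: [[0.999, -0.053, -0.001], [-0.053, -0.999, -0.001], [-0.001, 0.001, -1.0]]
wrist_force: [-2.4, -5.7, -2.1]
gripper_width: 0.004
gripper_force: 2.7
```

Emit:
{"method": "jog_arm", "body": {"rows": [[[0,-0.002,0,0],[0,0,0,0]]]}}

```text
time_s: 6.4
tcp_pos: [0.5061, 0.0861, 0.1231]
ee_rot: [[0.999, -0.053, -0.003], [-0.053, -0.999, -0.003], [-0.002, 0.004, -1.0]]
wrist_force: [-0.6, -12.0, -0.1]
gripper_width: 0.004
gripper_force: 6.0
```

The force rose to 12 N and the grip stalled at the expected place, so it is at the stop. I'll back off, lift, and go above the parcel with the claw open.

Emit:
{"method": "jog_arm", "body": {"rows": [[[0,0.01,0,0],[0,0.01,0,0],[0,0,-0.04,0],[0,0,-0.04,0],[0,0,-0.04,0],[-0.006,-0.0374,0,0],[-0.006,-0.0374,0,0],[-0.006,-0.0374,0,0],[-0.006,-0.0374,0,0],[-0.006,-0.0374,0,0],[-0.006,-0.0374,0,0],[-0.006,-0.0374,0,0],[-0.006,-0.0374,0,0],[0,0,0,0.085],[0,0,0,0.086],[0,0,0,0]]]}}

```text
time_s: 8.4
tcp_pos: [0.4737, 0.3701, 0.2437]
ee_rot: [[0.975, -0.221, 0.001], [-0.221, -0.975, 0.002], [0.001, -0.002, -1.0]]
wrist_force: [0.1, 0.3, -0.2]
gripper_width: 0.008
gripper_force: 0.0
```

Emit:
{"method": "jog_arm", "body": {"rows": [[[0,0,0,0],[0,0,0,0],[0,0,0,0],[0,0,0,0]]], "claw": 1}}

```text
time_s: 8.9
tcp_pos: [0.4735, 0.3694, 0.2433]
ee_rot: [[0.975, -0.222, 0.0], [-0.222, -0.975, 0.0], [0.0, -0.0, -1.0]]
wrist_force: [-0.3, -0.4, -0.2]
gripper_width: 0.372
gripper_force: 0.0
```

Run:
```python
from station import *
import cv2
im=capture("top")[:,:,::-1]; cv2.imwrite("pics/top2.png",cv2.resize(im[140:290,130:320],None,fx=4,fy=4,interpolation=cv2.INTER_CUBIC))
```

```text
(no output)
```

View pics/top2.png

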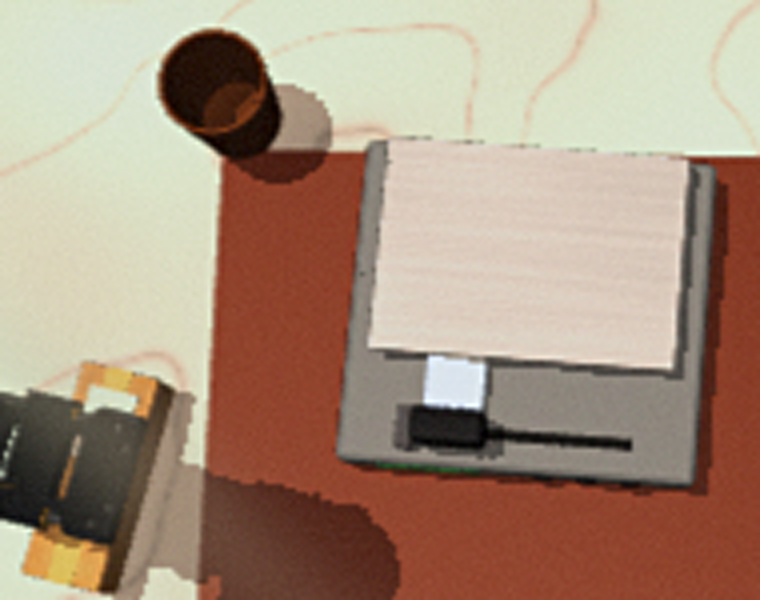

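The lock grip now sits against the end stop, at crop (412–486, 405–447), and the tongue has moved with it. The gripper is centred over the parcel. I'll finish opening and descend.

Run:
```python
from h import *
sc=np.array([.5955,.0703]);t=np.radians(-3.1);R=np.array([[np.cos(t),-np.sin(t)],[np.sin(t),np.cos(t)]])
for u in (412,484): print((onz("top",130+u/4,140+407/4,.081)[:2]-sc)@R)
```

```text
[-0.07895952  0.06944586]
[-0.07561812  0.02122912]
```

Emit:
{"method": "jog_arm", "body": {"rows": [[[0.0019,0.0015,0,0],[0,0,0,0],[0,0,0,0],[0,0,0,0],[0,0,0,0],[0,0,0,0],[0,0,0,0],[0,0,0.03,0],[0,0,0.03,0],[0,0,0.02,0]]]}}

```text
time_s: 10.2
tcp_pos: [0.4746, 0.3671, 0.1618]
ee_rot: [[0.975, -0.222, -0.001], [-0.222, -0.975, -0.001], [-0.001, 0.001, -1.0]]
wrist_force: [-0.0, 0.1, 0.5]
gripper_width: 0.999
gripper_force: 0.0
```

The grip spans y = +21 to +69 mm, which is the released position. The claw is fully open, so I'll descend and grasp.

Emit:
{"method": "jog_arm", "body": {"rows": [[[0,0,0.03,0],[0,0,0.03,0],[0,0,0.015,0],[0,0,0.007,0],[0,0,0,0]]]}}

```text
time_s: 10.82
tcp_pos: [0.4753, 0.3677, 0.0815]
ee_rot: [[0.975, -0.222, 0.0], [-0.222, -0.975, 0.0], [0.0, -0.0, -1.0]]
wrist_force: [1.0, 0.3, 0.4]
gripper_width: 1.0
gripper_force: 0.0
```

Emit:
{"method": "jog_arm", "body": {"rows": [[[0,0,0,0],[0,0,0,0],[0,0,0,0],[0,0,0,0],[0,0,0,0],[0,0,0,0],[0,0,0,0],[0,0,0,0]]], "claw": 0}}

```text
time_s: 11.82
tcp_pos: [0.475, 0.3673, 0.0815]
ee_rot: [[0.975, -0.222, -0.0], [-0.222, -0.975, -0.0], [-0.0, 0.001, -1.0]]
wrist_force: [-1.4, -2.3, 3.9]
gripper_width: 0.631
gripper_force: 30.0
```

The parcel is gripped: 54.9 mm wide, 30 N. I'll lift, turn to the scale's yaw and carry it over the plate.

Emit:
{"method": "jog_arm", "body": {"rows": [[[0,0,-0.02,0],[0,0,-0.04,0],[0,0,-0.05,0],[0,0,-0.05,0],[0,0,0,-0.085],[0,0,0,-0.085],[0.0171,0.029,0,0],[0.0171,0.029,0,0],[0.0171,0.029,0,0],[0.0171,0.029,0,0],[0.0171,0.029,0,0],[0.0171,0.029,0,0],[0.0171,0.029,0,0],[0.0171,0.029,0,0],[0.0171,0.029,0,0],[0.0171,0.029,0,0],[0,0,0,0],[0,0,0,0]]]}}

```text
time_s: 14.08
tcp_pos: [0.6298, 0.069, 0.2399]
ee_rot: [[0.999, -0.054, -0.002], [-0.054, -0.999, 0.0], [-0.002, -0.0, -1.0]]
wrist_force: [0.3, 0.2, -3.2]
gripper_width: 0.628
gripper_force: 30.0
```

Run:
```python
from station import *
import cv2
im=capture("side")[:,:,::-1]; cv2.imwrite("pics/side3.png",cv2.resize(im[90:270,145:345],None,fx=3.3,fy=3.3,interpolation=cv2.INTER_CUBIC)); print(sense()["wrist_force"])
```

```text
[-0.20322052  0.76187807 -2.28404903]
```

View pics/side3.png

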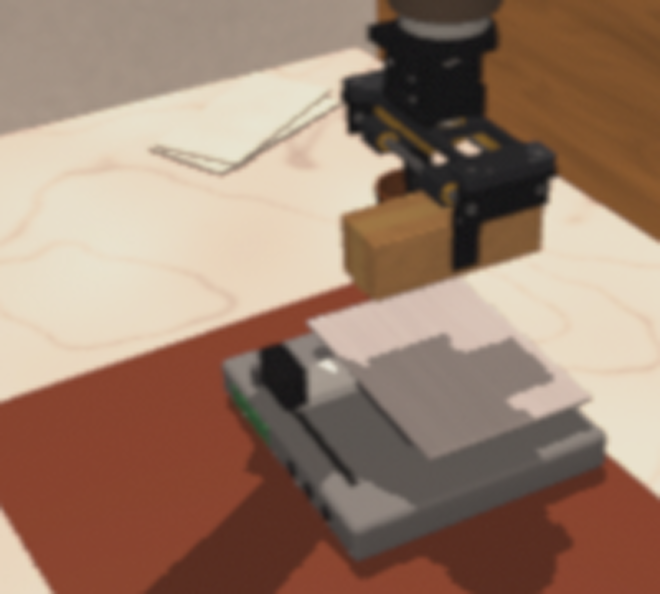

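The side view shows the parcel held level over the plate, its shadow beneath it, and the grip still at the stop. I'll descend, slowly near contact.

Emit:
{"method": "jog_arm", "body": {"rows": [[[0.0005,0,0.025,0],[0,0,0.025,0],[0,0,0.02,0],[0,0,0.01,0],[0,0,0.005,0],[0,0,0,0]]]}}

```text
time_s: 14.88
tcp_pos: [0.6308, 0.0691, 0.1566]
ee_rot: [[0.999, -0.053, 0.001], [-0.053, -0.999, 0.0], [0.001, -0.0, -1.0]]
wrist_force: [-0.2, 0.3, -3.2]
gripper_width: 0.629
gripper_force: 30.0
```

Emit:
{"method": "jog_arm", "body": {"rows": [[[0,0,0.002,0],[0,0,0.002,0],[0,0,0.002,0],[0,0,0,0],[0,0,0,0]]]}}

```text
time_s: 15.5
tcp_pos: [0.6307, 0.0687, 0.1503]
ee_rot: [[0.999, -0.054, 0.0], [-0.054, -0.999, -0.0], [0.0, 0.0, -1.0]]
wrist_force: [-0.5, -1.0, -3.3]
gripper_width: 0.632
gripper_force: 30.0
```

Emit:
{"method": "jog_arm", "body": {"rows": [[[0,0,0.002,0],[0,0,0.002,0],[0,0,0,0],[0,0,0,0]]]}}

```text
time_s: 16.0
tcp_pos: [0.6308, 0.0688, 0.1464]
ee_rot: [[0.999, -0.054, 0.0], [-0.054, -0.999, 0.0], [0.0, -0.0, -1.0]]
wrist_force: [-0.8, -0.1, -2.9]
gripper_width: 0.628
gripper_force: 30.0
```

Emit:
{"method": "jog_arm", "body": {"rows": [[[0,0,0.001,0],[0,0,0.001,0],[0,0,0,0]]]}}

```text
time_s: 16.38
tcp_pos: [0.6307, 0.0687, 0.1444]
ee_rot: [[0.999, -0.054, 0.0], [-0.054, -0.999, 0.0], [0.0, -0.0, -1.0]]
wrist_force: [-1.3, 0.1, -0.3]
gripper_width: 0.631
gripper_force: 30.0
```

Emit:
{"method": "jog_arm", "body": {"rows": [[[0,0,0.001,0],[0,0,0.001,0],[0,0,0,0]]]}}

```text
time_s: 16.75
tcp_pos: [0.6308, 0.0687, 0.1424]
ee_rot: [[0.999, -0.054, 0.0], [-0.054, -0.999, -0.0], [0.0, 0.0, -1.0]]
wrist_force: [-1.4, 1.0, 0.9]
gripper_width: 0.628
gripper_force: 30.0
```

The weight has passed to the plate. I'll open and let go.

Emit:
{"method": "jog_arm", "body": {"rows": [[[0,0,0,0],[0,0,0,0],[0,0,0,0],[0,0,0,0],[0,0,0,0],[0,0,0,0],[0,0,0,0],[0,0,0,0]]], "claw": 1}}

```text
time_s: 17.75
tcp_pos: [0.6307, 0.0687, 0.1423]
ee_rot: [[0.999, -0.054, 0.0], [-0.054, -0.999, 0.0], [0.0, -0.0, -1.0]]
wrist_force: [0.5, -0.0, -0.3]
gripper_width: 0.997
gripper_force: 0.0
```

Emit:
{"method": "jog_arm", "body": {"rows": [[[0,0,-0.01,0],[0,0,-0.02,0],[0,0,-0.03,0],[0,0,-0.04,0],[0,0,-0.04,0],[0,-0.05,0,0],[0,-0.05,0,0],[0,-0.05,0,0],[0,-0.05,0,0],[-0.03,-0.05,0,0],[-0.03,-0.05,0,0],[0,0,0,0],[0,0,0,0]]]}}

```text
time_s: 19.38
tcp_pos: [0.5868, 0.3715, 0.2828]
ee_rot: [[0.999, -0.053, 0.0], [-0.053, -0.999, 0.0], [0.0, -0.0, -1.0]]
wrist_force: [0.4, -0.1, -0.8]
gripper_width: 0.992
gripper_force: 0.0
```

Run:
```python
from station import *
import cv2, numpy as np
a=capture("top")[:,:,::-1]; b=capture("side")[:,:,::-1]
f=lambda i:cv2.resize(i,None,fx=2.6,fy=2.6,interpolation=cv2.INTER_CUBIC)
cv2.imwrite("pics/end.png",np.hstack([f(a[140:290,170:320]),f(b[120:270,200:350])])); cv2.imwrite("pics/topend.png",a); print(sense()["wrist_force"])
```

```text
[ 0.03056795 -0.55201205  0.386714  ]
```

View pics/end.png

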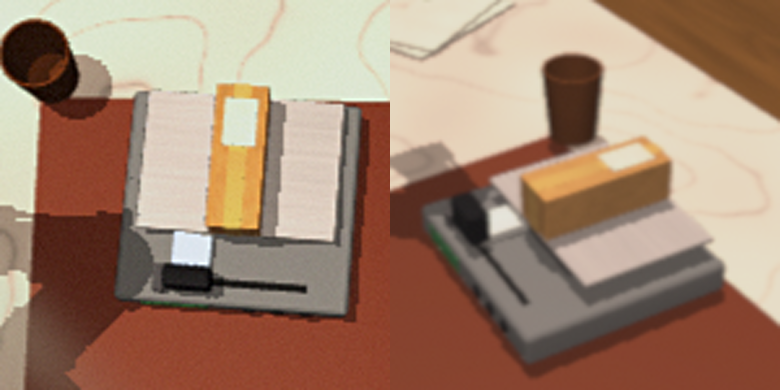

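Both views show the parcel lying flat along the middle of the plate, the grip at its stop, the pen pot untouched and the gripper clear. I'll hand in.

Run:
```python
from h import *
from station import finish_job
p=np.mean([onz("top",170+u/2.6,140+v/2.6,.111)[:2] for u,v in [(217,84),(270,87),(258,231),(207,228)]],0)
print("parcel off plate mid (mm)",(p-[.6308,.0684])*1000)
if np.linalg.norm(p-[.6308,.0684])<.02: print(finish_job())
```

```text
parcel off plate mid (mm) [-1.99606452 -0.23369733]
the job is handed in; nothing more can be done
None
```

The job is handed in: the lock grip is at its end stop, and the parcel lies flat on the plate, let go, about 2 mm from the plate's centre by the top camera; I got no verdict back and did not measure how far the plate sank, but the parcel's full 3 N weight came off the gripper onto it.

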